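# Refit the spindle clip of a kitchen turntable

### The arm

A 7-joint arm with a two-finger parallel gripper is mounted at the origin on the work surface. World frame = base frame: x ahead of the robot, y to its left, z up, the work surface at z = 0. Lengths are in mm, angles in degrees, forces in N, time in s.
With the tool pointing down it reaches from about 400 to 750 mm from the base axis. Payload 19.5 kg.
Tool frame: the origin (TCP) lies on the centre line of the jaws, within the pads' length; the fingertips stand manip.tip_reach ahead of it and the grasp point (between the pads) lies 11 mm behind it (manip.tip_reach is the distance from the TCP to the fingertips, in mm); z points along the fingers, y is the line along which they close (so a half turn about z gives the same grasp; the last joint's range is limited). The gripper opens to 85 mm and grips with 20 to 120 N. Pads are 22 mm wide; open, the fingers measure 114 mm over their backs; the gripper's body (76 mm by 85 mm) begins 54 mm behind the grasp point. The pads swing forward as they close: fully open they stand 13 mm farther back than shut.
Start: joints at [-74.066, 40.479, -1.581, 85.061, 1.261, 54.483, -4.326], TCP at [180.754, 545.824, 239.268] pointing down, gripper open.
Joint ranges: [-155.06, 155.06], [-18.47, 123.98], [-90, 86.84], [0, 140.48], [-83.41, 263.41], [0, 116], [-161.91, 161.91]. Speed limits (degrees/s): [108.29, 108.29, 147.25, 147.25, 172.46, 172.46, 172.46].

### API

Orientations are given as a 3x3 rotation matrix whose columns are the frame's x, y, z axes.
In Python, from station import manip, vision gives the robot as it stands.
- The arm moves only by the tool apply_moves, never from a script. Its argument "targets" is a list of rows, each a list of 5 numbers: the opening, from -1 (shut) to 1 (fully open), so that 0 is half open, then the shift along the tool's x, y, z in units of 3 cm (1.0 is 3 cm), then the turn about the tool's z in units of pi/2 rad (1.0 is pi/2 rad). A call has 1 to 5 rows; each row shifts and turns the commanded pose from where the row before left it, along the tool's axes as they then stand; what a row does not reach is not made up. A row lasts 1/8 s, in which the tool goes at most 62.5 mm and 10.7 degrees, less where a joint would pass 70% of its speed; a pose out of reach is approached as far as the arm can. A call with a number of a shift or a turn outside -1 to 1 is refused whole. A call with a gripper value outside its range is refused whole. The fingers move at their own pace and stop on an object; the grip force is fixed at half the most. Time passes only in rows, so rows that do not move let the fingers close. It gives the time, the measured TCP pose, the force, the opening and the grip force at its end, in the units of the state.
- manip.observe(): the state, without advancing time (a new reading comes with each control period).
- vision.capture(name): name is "side" or "top"; returns a dict with "frame" (420x560x3 uint8, blue, green, red), "fx", "fy", "cx", "cy" (pixels), "R" (3x3) and "t" (3): a world point X has camera coordinates R X + t. Camera axes: x right, y down, z forward; pixel columns grow to the right and rows downward; lengths in mm; the calibration is good to about 2 mm. A picture is of the moment at which its call begins. There is no depth.
- manip.hand_in(): hands the job in; it is judged then, once.
The state is a dict: "t": time; "joint_positions": joint angles; "joint_vel": joint speeds; "tau": joint torques, N m; "ee_pos": TCP position; "eef_rot": TCP orientation; "ft_force": force on the tool from outside, world axes, zero at the start; "torque": the same for the moment, N m; "width": finger opening in mm; "finger_force": force on a finger pad.
Only numpy, scipy, OpenCV 4.12 (cv2) and the standard library are available. Lean on these libraries where they do the work, as an engineer would, in place of code of your own. Each camera call takes 0.05 s, during which the arm holds its last target. There are 200 camera calls.

### The job

Take the blue-handled fork out of its grey tray and, with the fork and not the fingers, push the orange split clip sideways into the groove of the turntable's spindle until it snaps in; finish with a firm press of 15 to 20 N to be sure that it is fully home, never harder than 30 N. Then stand the fork back upright in its tray, let go, and leave the jars and everything else where they are.

Things in the scene. Friction and masses are not known exactly. Their poses are not given: they have to be found in the camera images.
- groove (a point): Centre of the groove in the upright spindle, 4 mm above the turntable's top; moves with the spindle. The groove is a steel neck 24 mm in diameter and 10.5 mm tall, from the turntable's top to the spindle's aluminium head (31 mm in diameter, up to 46 mm above the turntable). z up; x = way to push, within 0.45 rad of world x; the clip waits on the -x side.
- clip_bore (a point): Centre of the orange split clip's bore, half-way up its 8 mm thickness; x points out of its mouth, to the spindle; z up. Lies flat, about 40 to 56 mm short of the groove; home = this point on groove. Jaws end at x = +14 mm; lips 17 mm apart meet the neck about 20 mm short of home. Bridge at the back 44 mm wide, 14 mm tall, back face at x = -23.5 mm; a rib 10 mm wide goes on back to x = -33.5 mm.
- spindle: The same spindle; origin on its axis at the turntable's top, axes as groove. It has play in its slotted bearing: a push of about 2 N slides it along its x until it meets a hidden stop, 1 to 10 mm on from where it starts; only there does it take the load, and the force rises steeply. It stays where it is left.
- clip: The same clip (36 g); origin under the bore, axes as clip_bore. It lies on a fixed wooden turntable, 280 mm wide, top 30 mm above the counter. The fork's prongs go either side of the rib and press on the bridge's back face. Sliding it takes under 1 N, the snap 7 to 13 N (varies with friction); it then jumps the last few mm home and stops, bridge against neck.
- fork_grip (a point): Grasp point of the fork: on the axis of its upright blue handle, 55 mm above its underside. x to the prongs, z up. Handle 18 mm (x) by 22 mm (y), from 10 to 78 mm above the underside, the top 8 mm black. Held most steadily with the fingers closing along x; under the push it tips a little in the grip and the prongs dip, so carry it some 4 mm above the turntable.
- fork_tip (a point): Midway between the ends of the two prongs, 5 mm above the fork's underside, 62 mm ahead (x) of the handle's axis; axes as fork_grip.
- fork: The same fork, about 0.22 kg; origin on the handle's axis at the underside, axes as fork_grip. It stands upright on a steel foot 10 mm thick, 34 mm wide, from x = -22 to +32 mm, then two prongs up to x = +62 mm, each 9 mm wide (y) and 10 mm tall, with a 16 mm gap between them.
- tool_tray_in (a point): Centre of the inner floor of the fork's grey tray, 5 mm above the counter. Fixed, left or right, the turntable on the other side; outside 150 mm (x) by 100 mm (y), inside 140 by 90 mm, rim 18 mm above the counter; z up. The fork starts with its handle about 20 mm to -x of the centre, prongs to +x, turned up to 0.2 rad; put it back like that.
- spice_a: spice jar with a red cap, 42 mm wide, 75 mm tall, standing on the turntable beside the spindle; origin at the centre of its underside; leave alone
- spice_b: amber spice jar with a yellow cap, 42 mm wide, 75 mm tall, standing on the turntable beside the spindle; origin at the centre of its underside; leave alone
- mug: black mug, 80 mm wide, 90 mm tall, behind the work area; origin at the centre of its underside; leave alone
- carton: red carton, 70 x 160 x 45 mm, at the right, near the robot; origin at the centre of its underside; leave alone
- spray: white plastic bottle, 64 mm wide, 190 mm tall, on the left; origin at the centre of its underside; leave alone
- cactus: cactus in a terracotta pot, 74 mm wide, about 105 mm tall, on the right; origin at the centre of its underside; leave alone

How it is judged (in metres and radians):
On the way, in this order (a step that is already met when the one before it is completed fails the run):
1. the fork is lifted out of its tray (underside more than 30 mm above the tray's floor) (z of fork in the frame of tool_tray_in above 0.03 m), for 0.1 s.
2. the clip is home in the groove (within 2 mm) and the fork presses it there with more than 12 N for 0.2 s (horizontal distance between clip_bore and groove below 0.002 m and z of clip_bore in the frame of groove between -0.003 and 0.003 m and contact force between fork and clip above 12 N), for 0.2 s.
At the end, for the whole second after the job is handed in: The clip sits in the groove, its bore within 2 mm of the spindle's axis and 3 mm in height; the fork stands upright (within 0.1 rad) on the floor of its tray, released and at rest (horizontal distance between clip_bore and groove below 0.002 m and z of clip_bore in the frame of groove between -0.003 and 0.003 m and x of fork_grip in the frame of tool_tray_in between -0.06 and 0.05 m and y of fork_grip in the frame of tool_tray_in between -0.035 and 0.035 m and z of fork in the frame of tool_tray_in below 0.006 m and angle between fork's own z axis and vertical below 0.1 rad and linear speed of each of fork, clip below 0.02 m/s); the robot touches nothing.
It fails at once if the fork presses the clip with more than 30 N (contact force between fork and clip above 30 N).
It fails at once if the fingers touch the clip (contact force between the fingers and clip above 0.3 N).
It fails at once if a bystander is moved by more than 25 mm (distance of any of spice_a, spice_b, mug, carton, spray, cactus from where it was at the start of the episode above 0.025 m).
It also fails if it takes over 72 s, if anything falls off the work surface, if the arm or the gripper's body presses on something with over 40 N, if the wrist force passes 120 N, or if a joint passes its speed limit or range.

## Working session

There is one attempt and no reset: what is moved stays moved. The work goes in short steps, Python scripts to look and compute and a tool call to move; the robot and the scene stay as the last step left them, time stands still between calls to the robot, and variables do not carry over. Pictures are saved under pics/ and viewed, at most 10 in all, crops included, and the job is handed in when it is done.

Besides the shell and the picture viewer there is one more tool, called after "Request:" by a JSON object that holds its "method" and its "body", one argument or row to a line. apply_moves: Moves the arm, as the interface text tells. Its arguments: {"type":"object","properties":{"targets":{"type":"array"}},"required":["targets"]}

```bash
ls; mkdir -p pics
python3 - <<'E'
from station import manip, vision
import cv2,numpy as np
s=manip.observe(); print({k:np.round(v,3).tolist() for k,v in s.items()}, manip.tip_reach)
for n in("side","top"):
    c=vision.capture(n); cv2.imwrite(f"pics/{n}0.png",c["frame"]); print(n,c["fx"],c["fy"],c["cx"],c["cy"],np.round(c["R"],4).tolist(),np.round(c["t"],1).tolist())
E
```

```text
pics
{'t': 0.0, 'joint_positions': [-74.066, 40.512, -1.581, 85.083, 1.262, 54.484, -4.324], 'joint_vel': [0.137, -0.011, 0.128, -0.074, -0.04, -0.041, -0.028], 'tau': [0.0, -88.321, 1.235, -23.616, 0.017, 0.007, 0.0], 'ee_pos': [180.707, 545.604, 238.856], 'eef_rot': [[-0.949, 0.314, -0.0], [0.314, 0.949, -0.001], [-0.0, -0.001, -1.0]], 'ft_force': [0.851, 0.459, -0.572], 'torque': [0.001, -0.007, -0.001], 'finger_force': 0.0, 'width': 85.289} 8.0
side 417.1579535748344 417.1579535748344 284.32284508823227 214.32747257535638 [[0.6976, -0.7165, 0.0012], [-0.4642, -0.4532, -0.761], [0.5458, 0.5303, -0.6487]] [-396.9, 305.4, 972.6]
top 511.5734086028849 511.5734086028849 277.68481766441187 215.2011781177054 [[-0.0066, -1.0, -0.0065], [-0.9924, 0.0073, -0.1225], [0.1226, 0.0056, -0.9924]] [-9.6, 565.8, 1596.3]
```

View pics/side0.png

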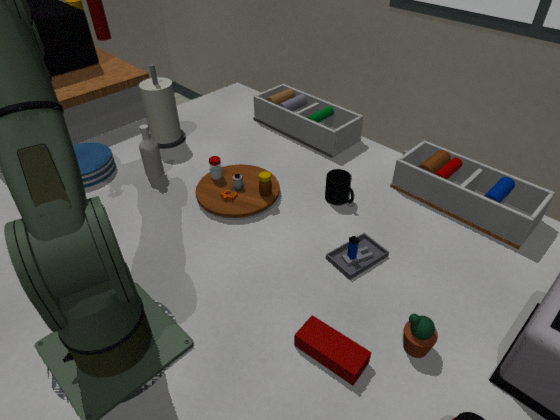

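View pics/top0.png

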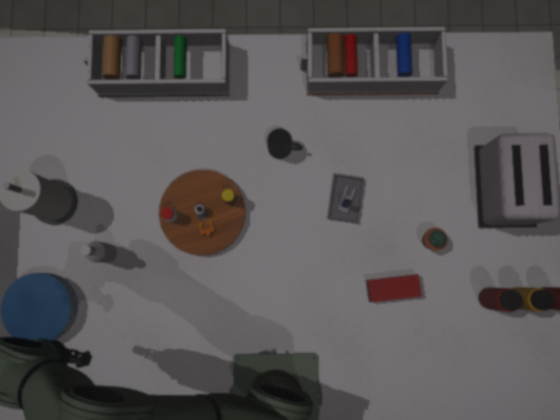

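The side view shows the turntable with the clip near (229,196), spindle near (238,181), red and amber jars at (215,165) and (265,183), and the fork in its tray at (352,250). In the top view the clip is at (207,228), the spindle at (200,210) and the tray at (347,198).

```bash
cat > h.py <<'E'
from station import manip, vision
import cv2,numpy as np
def cap(n): return vision.capture(n)
def ray(c,uv):
    R=np.array(c["R"]);t=np.array(c["t"]);d=R.T@np.array([(uv[0]-c["cx"])/c["fx"],(uv[1]-c["cy"])/c["fy"],1]);return -R.T@t,d
def plane(c,uv,z):
    o,d=ray(c,uv);return o+d*(z-o[2])/d[2]
def proj(c,X):
    p=np.array(c["R"])@np.array(X)+np.array(c["t"]);return np.array([c["fx"]*p[0]/p[2]+c["cx"],c["fy"]*p[1]/p[2]+c["cy"]])
def two(c1,u1,c2,u2):
    o1,d1=ray(c1,u1);o2,d2=ray(c2,u2)
    a=np.linalg.lstsq(np.c_[d1,-d2],o2-o1,rcond=None)[0]
    p,q=o1+d1*a[0],o2+d2*a[1];return (p+q)/2,np.linalg.norm(p-q)
def crop(c,x,y,w,h,k): return cv2.resize(c["frame"][y:y+h,x:x+w],None,fx=k,fy=k,interpolation=cv2.INTER_CUBIC)
E
python3 - <<'E'
from h import *
s=cap("side");t=cap("top")
a=np.vstack([np.hstack([crop(t,155,165,98,95,4),crop(t,320,165,60,95,4)])])
b=np.hstack([crop(s,190,145,98,75,4),crop(s,325,225,70,75,4)])
cv2.imwrite("pics/a.png",a);cv2.imwrite("pics/b.png",b);print(a.shape,b.shape)
E
```

```text
(380, 632, 3) (300, 672, 3)
```

View pics/a.png

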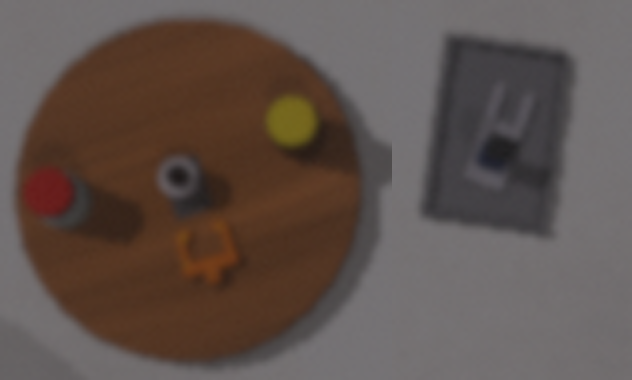

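View pics/b.png

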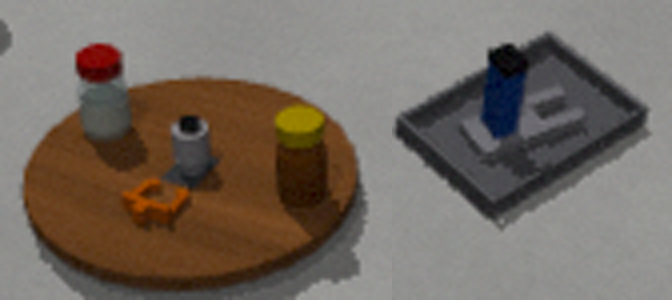

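Crop a (4x of the top view): clip body around (208,250) with the rib at (212,280), spindle head at (180,177), fork handle top at (498,150), prong tips near (497,88) and (530,97). Crop b shows the same things, so I'll measure them now with masks and rays.

```bash
cat > m.py <<'E'
from h import *
def mean(n,k=4):
    c=cap(n);c["frame"]=np.mean([c["frame"]]+[cap(n)["frame"] for _ in range(k-1)],0).astype(np.uint8);return c
def big(c,x,y,w,h,k=8):
    return cv2.resize(c["frame"][y:y+h,x:x+w],None,fx=k,fy=k,interpolation=cv2.INTER_CUBIC)
def cen(m,x,y,k=8):
    n,l,st,ce=cv2.connectedComponentsWithStats(m.astype(np.uint8));i=1+np.argmax(st[1:,4]);
    return (ce[i]+.5)/k-.5+[x,y],st[i,4]/k/k,(l==i)
def orange(c,x,y,w,h):
    I=big(c,x,y,w,h);H=cv2.cvtColor(I,cv2.COLOR_BGR2HSV)
    return (H[...,0]<16)&(H[...,1]>185)&(H[...,2]>110)
def toplane(c,m,x,y,z,k=8):
    v,u=np.nonzero(m);v=(v+.5)/k-.5+y;u=(u+.5)/k-.5+x
    o=ray(c,(0,0))[0];d=np.array(c["R"]).T@np.array([(u-c["cx"])/c["fx"],(v-c["cy"])/c["fy"],np.ones(len(u))])
    return (o[:,None]+d*(z-o[2])/d[2]).T[:,:2]
E
python3 - <<'E'
from m import *
t=mean("top");s=mean("side")
import pickle;pickle.dump((t,s),open("c0.pkl","wb"))
# clip
for nm,c,b in(("top",t,(190,212,32,30)),("side",s,(212,182,32,25))):
    m=orange(c,*b);p,a,mm=cen(m,b[0],b[1]);print("clip",nm,p.round(2),a,plane(c,p,40).round(1))
    P=toplane(c,mm,b[0],b[1],40);r=cv2.minAreaRect(P.astype(np.float32));print(" rect",r)
# yellow/red caps
for nm,c,by,br in(("top",t,(215,182,28,28),(155,200,28,28)),("side",s,(255,165,25,25),(205,150,25,18))):
    for q,b,hh in(("amber",by,(20,35)),("red",br,(0,8))):
        I=big(c,*b);H=cv2.cvtColor(I,cv2.COLOR_BGR2HSV);m=(H[...,0]>=hh[0])&(H[...,0]<=hh[1])&(H[...,1]>170)&(H[...,2]>60)
        p,a,_=cen(m,b[0],b[1]);print(q,nm,p.round(2),a,plane(c,p,105).round(1))
# spindle head: bright low saturation
for nm,c,b in(("top",t,(192,201,18,18)),("side",s,(230,172,16,22))):
    I=big(c,*b);H=cv2.cvtColor(I,cv2.COLOR_BGR2HSV);m=(H[...,1]<70)&(H[...,2]>110 if nm=="top" else H[...,2]>90)
    p,a,mm=cen(m,b[0],b[1]);h=cv2.minEnclosingCircle(np.argwhere(mm)[:,::-1].astype(np.float32));q=(np.array(h[0])+.5)/8-.5+[b[0],b[1]]
    print("spindle",nm,p.round(2),a,"circ",q.round(2),h[1]/8,plane(c,q,76).round(1))
# handle blue+black
for nm,c,b in(("top",t,(333,190,28,28)),("side",s,(340,230,24,38))):
    I=big(c,*b);H=cv2.cvtColor(I,cv2.COLOR_BGR2HSV);m=(H[...,2]<45)
    p,a,_=cen(m,b[0],b[1]);print("black",nm,p.round(2),a,plane(c,p,83).round(1))
    m=(H[...,0]>100)&(H[...,0]<130)&(H[...,1]>120)&(H[...,2]>45);p,a,_=cen(m,b[0],b[1]);print("blue",nm,p.round(2),a,plane(c,p,50).round(1))
# steel prongs, tray
b=(322,170,60,60);I=big(t,*b);H=cv2.cvtColor(I,cv2.COLOR_BGR2HSV)
g=I.mean(2);print(np.percentile(g,[2,10,30,50,70,90,98]))
E
```

```text
clip top [207.27 230.84] 7.21875 [516.8 209.9  40. ]
 rect ((518.7079467773438, 209.41552734375), (9.91515827178955, 13.37586498260498), 54.15485763549805)
clip side [227.66 193.62] 63.9375 [526.9 214.7  40. ]
 rect ((526.8096313476562, 214.4517364501953), (44.70527648925781, 51.28884506225586), 10.846540451049805)
amber top [227.41 194.91] 124.453125 [620.9 139.9 105. ]
red top [166.32 212.37] 96.3125 [568.3 326.4 105. ]
amber side [264.42 176.15] 115.984375 [615.  132.3 105. ]
red side [213.96 159.93] 68.78125 [562.4 318.8 105. ]Traceback (most recent call last):
  File "<stdin>", line 16, in <module>
  File "m.py", line 7, in cen
    n,l,st,ce=cv2.connectedComponentsWithStats(m.astype(np.uint8));i=1+np.argmax(st[1:,4]);
                                                                       ~~~~~~~~~^^^^^^^^^^
    return _wrapfunc(a, 'argmax', axis=axis, out=out, **kwds)
    return bound(*args, **kwds)
ValueError: attempt to get argmax of an empty sequence
```

Run:
```python
from m import *
import pickle;t,s=pickle.load(open("c0.pkl","rb"))
f=t["frame"]
print("R top clip\n",f[220:238,198:216,2]);print("gray spindle\n",f[202:222,192:210].mean(2).astype(int));
print("sat\n",cv2.cvtColor(f,cv2.COLOR_BGR2HSV)[202:222,192:210,1])
print("tray\n",f[170:226:1,326:366].mean(2).astype(int)[:, ::1].tolist().__str__().replace("], [","\n"))
```

```text
R top clip
 [[ 79  76  76  78  81  82  84  86  88  93  99 102 100  94  89  89  89  89]
 [ 82  83  85  86  86  86  88  89  91  96 103 108 106  97  86  83  85  85]
 [ 86  90  95  95  89  85  87  91  92  95  99 102 105 100  86  79  81  83]
 [ 91  98 104 101  90  81  85  88  89  89  90  92 100 101  88  77  78  83]
 [ 96 103 107 100  84  76  80  85  86  85  84  88  96 101  92  79  77  81]
 [ 96 104 105  93  77  73  79  83  84  84  84  85  94 102  97  81  75  77]
 [ 92 100 102  89  75  75  80  83  83  83  83  85  91 100 101  86  73  73]
 [ 88  96 101  92  79  77  81  83  83  83  84  86  92 100 104  93  76  72]
 [ 86  93 102  97  84  79  83  85  88  89  92  96 100 105 108 100  81  71]
 [ 84  90 100 101  91  85  88  93  97 101 105 107 109 110 109 100  81  66]
 [ 82  86  96 103 101  98 100 105 109 111 112 111 108 104 100  90  74  63]
 [ 79  83  94 106 109 108 108 110 113 114 112 105  96  88  80  74  66  63]
 [ 79  83  93 104 109 108 105 104 107 112 109  96  80  68  63  63  66  68]
 [ 80  83  90  98 100  96  89  89  97 108 106  92  71  58  58  65  70  72]
 [ 80  81  84  87  86  79  72  75  88 
[... 11727 characters left out ...]
105, 105, 104, 103, 101, 97, 91, 87, 86, 84, 83, 81, 74, 69, 68, 68, 67, 64, 67, 71, 81, 96, 107, 113, 113, 113, 113
113, 114, 115, 114, 115, 115, 114, 114, 114, 114, 113, 113, 113, 113, 112, 112, 112, 112, 110, 108, 106, 105, 104, 104, 100, 94, 89, 87, 86, 82, 77, 75, 77, 83, 93, 105, 112, 114, 113, 112
113, 114, 114, 115, 115, 114, 114, 115, 115, 114, 114, 114, 114, 114, 114, 113, 113, 114, 114, 114, 113, 113, 112, 113, 111, 109, 106, 106, 105, 102, 95, 92, 91, 93, 99, 108, 113, 113, 113, 113
115, 114, 114, 114, 114, 114, 114, 114, 114, 114, 114, 114, 114, 114, 114, 114, 114, 114, 114, 115, 114, 114, 113, 113, 114, 113, 114, 113, 113, 112, 108, 106, 106, 106, 108, 112, 113, 114, 114, 113]]
```

```bash
cat >> m.py <<'E'
def om(c,b,th):
    I=big(c,*b).astype(int);return I[...,2]-I[...,0]>th
def clip(c,nm,b,th):
    m=om(c,b,th);p,a,mm=cen(m,b[0],b[1]);P=toplane(c,mm,b[0],b[1],38)
    return p,a,P
E
python3 - <<'E'
from m import *
import pickle;t,s=pickle.load(open("c0.pkl","rb"))
out=[]
for nm,c,b in(("top",t,(192,212,28,28)),("side",s,(214,184,28,22))):
    I=big(c,*b).astype(int);d=I[...,2]-I[...,0];print(np.percentile(d,[5,50,80,95,99.5]))
    th=(np.percentile(d,50)+np.percentile(d,99))/2
    p,a,P=clip(c,nm,b,th);print("clip",nm,th,p.round(2),a,"mean",P.mean(0).round(1))
    out.append((d-np.percentile(d,50))/(np.percentile(d,99)-np.percentile(d,50))*255)
    for ang in np.radians(range(-30,31,10)):
        e=np.array([np.cos(ang),np.sin(ang)]);n=np.array([-e[1],e[0]]);print(int(np.degrees(ang).round()),"x",np.percentile(P@e,[1,99]).round(1),"y",np.percentile(P@n,[1,99]).round(1), "symm",np.round(((P@n-np.mean(np.percentile(P@n,[1,99])))).mean(),2))
cv2.imwrite("pics/om.png",np.hstack([cv2.resize(np.clip(o,0,255).astype(np.uint8),(400,400)) for o in out]))
b=(190,200,22,16);I=big(t,*b);H=cv2.cvtColor(I,cv2.COLOR_BGR2HSV)
p,a,_=cen(I.mean(2)<48,195,203) if 0 else (None,None,None)
J=big(t,195,204,9,9);p,a,_=cen(J.mean(2)<50,195,204);print("dark dot top",p,a,plane(t,p,76).round(1))
J=big(s,232,170,12,11);p2,a,_=cen(J.mean(2)<np.percentile(J.mean(2),50)*.6,232,170);print("dark dot side",p2,a,plane(s,p2,76).round(1),two(t,p,s,p2))
J=big(t,338,195,20,16);p,a,_=cen(J.mean(2)<44,338,195);print("black top",p,a,plane(t,p,83).round(1))
J=big(s,344,232,18,14);H=cv2.cvtColor(J,cv2.COLOR_BGR2HSV);p2,a,_=cen(J.mean(2)<35,344,232);print("black side",p2,a,plane(s,p2,80).round(1),two(t,p,s,p2))
for u in((346.2,187.0),(353.2,189.5)):print("prong",plane(t,u,15).round(1))
# tray outline
b=(322,168,50,60);J=big(t,*b);p,a,mm=cen(J.mean(2)<92,322,168)
P=toplane(t,mm,322,168,10);r=cv2.minAreaRect(P.astype(np.float32));print("tray",p,P.mean(0),r)
# turntable
for nm,c,b in(("top",t,(155,165,98,95)),("side",s,(190,160,98,60))):
  J=big(c,*b,4);H=cv2.cvtColor(J,cv2.COLOR_BGR2HSV);m=(H[...,1]>100);q,a,mm=cen(m,b[0],b[1],4);hull=cv2.convexHull(np.argwhere(mm)[:,::-1].astype(np.int32));e=cv2.fitEllipse(hull);print("table",nm,plane(c,(np.array(e[0])+.5)/4-.5+[b[0],b[1]],30).round(1),e)
E
```

```text
[ 6. 49. 57. 78. 87.]
clip top 67.5 [206.28 228.11] 92.234375 mean [525.8 213.4]
-30 x [327.9 376.2] y [427.7 475.1] symm -3.71
-20 x [401.7 448.7] y [359.4 407.2] symm -2.93
-10 x [461.9 507.8] y [280.  327.2] symm -2.12
0 x [506.3 551.4] y [191.9 237.3] symm -1.2
10 x [534.8 578.7] y [ 97.8 140.7] symm -0.39
20 x [547.  590.1] y [-0.6 41.6] symm 0.19
30 x [542.6 587.1] y [-101.6  -56.5] symm 0.98
[ -1.  71.  79. 136. 160.]
clip side 114.0 [227.79 193.92] 49.578125 mean [527.8 215.4]
-30 x [328.1 376.5] y [431.6 474.5] symm -2.66
-20 x [403.  448.9] y [362.5 406.4] symm -1.58
-10 x [463.4 507.8] y [282.2 326.2] symm -0.4
0 x [508.3 551.6] y [192.9 236.8] symm 0.52
10 x [537.4 578.7] y [ 97.7 142.7] symm 0.29
20 x [550.1 590.7] y [-1.4 45.2] symm 0.0
30 x [545.9 587.4] y [-102.2  -53.5] symm 0.52
dark dot top [199.23619423 208.65295158] 14.359375 [583.  230.5  76. ]
dark dot side [236.87215645 175.43378598] 16.828125 [582.7 229.9  76. ] (array([583.10972794, 230.54419727,  75.4699505 ]), np.float64(0.04277464373089165))
black top [346.36207912 202.66595118] 46.40625 [ 597.4 -227.    83. ]
black side [353.40350234 241.11801485] 79.96875 [ 597.6 -231.8   80. ] (array([ 599.37077577, -228.94814002,   76.59686155]), np.float64(3.0505526409929127))
prong [ 658.8 -236.5   15. ]
prong [ 650.4 -259.    15. ]
tray [346.12702055 198.35421192] [ 622.44773552 -236.02811614] ((622.9473876953125, -236.45968627929688), (111.12091064453125, 156.81497192382812), 80.86787414550781)
table top [578.1 229.6  30. ] ((188.55491638183594, 189.97108459472656), (335.9788818359375, 341.6400146484375), 56.31023025512695)
table side [567.1 215.6  30. ] ((190.10951232910156, 123.79246520996094), (211.85134887695312, 336.5872497558594), 85.42048645019531)
```

View pics/om.png

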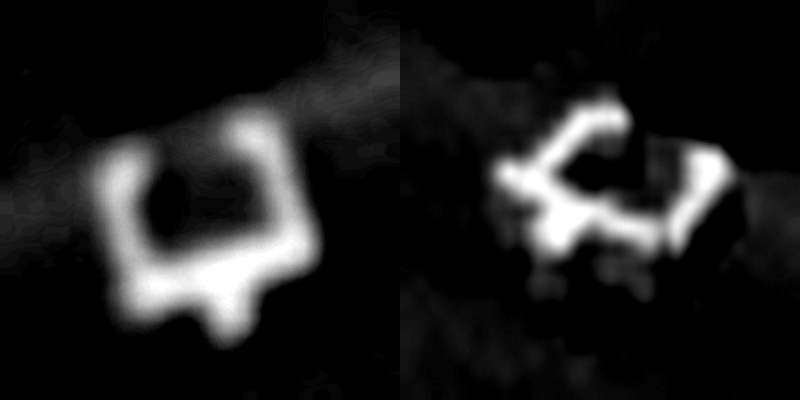

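The mask of the top view (left) shows the clip with two jaws up and the rib at the bottom, turned about 16°. That puts the bore near (537,217), the spindle at (583,230.5) and the push heading at about 16°. The fork handle is near (601,-231) with heading about -17.5°, and the tray centre is (623,-236.5), turned -9°. Now I'll move towards the fork.

Request:
{"method": "apply_moves", "body": {
  "targets": [
    [1,-1,0,0,0.11],
    [1,-1,0,0,0.11],
    [1,-1,0,0,0.11],
    [1,-1,0,0,0.11],
    [1,-1,0,0,0.11]
  ]
}}

```text
t: 1.23
ee_pos: [296.0, 455.2, 239.2]
eef_rot: [[-0.372, 0.928, 0.0], [0.928, 0.372, 0.0], [-0.0, 0.0, -1.0]]
ft_force: [-0.6, 0.6, 0.4]
width: 85.3
finger_force: 0.0
```

Request:
{"method": "apply_moves", "body": {
  "targets": [
    [1,-1,0,0,0.11],
    [1,-1,0,0,0.11],
    [1,-1,0,0,0.11],
    [1,-1,0,0,0.11],
    [1,-1,0.98,0,0]
  ]
}}

```text
t: 1.85
ee_pos: [328.5, 301.5, 239.3]
eef_rot: [[0.3, 0.954, -0.0], [0.954, -0.3, 0.0], [-0.0, -0.0, -1.0]]
ft_force: [1.9, -0.8, 0.1]
width: 85.8
finger_force: 0.0
```

Request:
{"method": "apply_moves", "body": {
  "targets": [
    [1,-1,0.98,0,0],
    [1,-1,0.98,0,0],
    [1,-1,0.98,0,0],
    [1,-1,0.98,0,0],
    [1,-1,0.98,0,0]
  ]
}}

```text
t: 2.48
ee_pos: [425.3, 113.4, 239.4]
eef_rot: [[0.299, 0.954, 0.0], [0.954, -0.299, 0.0], [0.0, 0.0, -1.0]]
ft_force: [-0.2, 1.2, 0.0]
width: 85.3
finger_force: 0.0
```

Request:
{"method": "apply_moves", "body": {
  "targets": [
    [1,-1,0.98,0,0],
    [1,-1,0.98,0,0],
    [1,-1,0.98,0,0],
    [1,-1,0.98,0,0],
    [1,0,0,0,0]
  ]
}}

```text
t: 3.1
ee_pos: [501.6, -37.9, 239.2]
eef_rot: [[0.303, 0.953, 0.0], [0.953, -0.303, -0.001], [-0.001, 0.001, -1.0]]
ft_force: [0.6, 0.7, -0.6]
width: 85.5
finger_force: 0.0
```

Run:
```python
from m import *
import pickle;t,s=pickle.load(open("c0.pkl","rb"))
b=(332,178,30,38);J=big(t,*b);g=J.mean(2)
m=(g>73);n,l,st,ce=cv2.connectedComponentsWithStats(m.astype(np.uint8))
for i in range(1,n):
    if st[i,4]>300: print(i,st[i]/8,ce[i]/8)
# take components not touching border
mm=np.zeros_like(m)
for i in range(1,n):
    x,y,w,h,a=st[i]
    if x>0 and y>0 and x+w<m.shape[1] and y+h<m.shape[0] and a>300: mm|=l==i
P=toplane(t,mm,b[0],b[1],15)
for d in(-13,-15,-17,-19,-21):
    a=np.radians(d);e=np.array([np.cos(a),np.sin(a)]);q=np.array([-e[1],e[0]])
    x=P@e;y=P@q;ex=np.percentile(x,[.5,99.5]);back=y[x<ex[0]+15];front=y[x>ex[1]-22]
    o=e*(ex[0]+22)+q*np.mean(np.percentile(back,[1,99]));o2=e*(ex[1]-62)+q*np.mean(np.percentile(front,[1,99]))
    print(d,"L",np.ptp(ex).round(1),"wb",np.ptp(np.percentile(back,[1,99])).round(1),"wf",np.ptp(np.percentile(front,[1,99])).round(1),o.round(1),o2.round(1))
```

```text
1 [ 0.     0.     1.625  9.    82.5  ] [0.57594697 3.57670455]
2 [ 10.      7.5    13.375  14.    622.625] [16.50240915 15.28849629]
3 [ 27.75   25.      2.25   13.    110.875] [29.23689402 33.4539177 ]
4 [  5.875  26.75   10.375   7.875 332.875] [10.89128802 31.20906872]
-13 L 85.6 wb 32.5 wf 34.4 [ 601.4 -226.4] [ 601.1 -234.6]
-15 L 85.2 wb 32.6 wf 34.1 [ 601.5 -226.9] [ 601.1 -232.9]
-17 L 84.7 wb 32.6 wf 33.9 [ 601.6 -227.5] [ 601.2 -231.1]
-19 L 84.3 wb 32.7 wf 33.8 [ 601.5 -228. ] [ 601.4 -229.4]
-21 L 84.2 wb 32.7 wf 33.9 [ 601.5 -228.5] [ 601.9 -227.8]
```

Request:
{"method": "apply_moves", "body": {
  "targets": [
    [1,-1,1,0,0.015],
    [1,-1,1,0,0],
    [1,-1,1,0,0],
    [1,-1,1,0,0],
    [1,-1,1,0,0]
  ]
}}

```text
t: 3.72
ee_pos: [596.2, -225.3, 239.4]
eef_rot: [[0.321, 0.947, 0.0], [0.947, -0.321, 0.0], [0.0, 0.0, -1.0]]
ft_force: [-0.3, 1.1, -0.0]
width: 85.6
finger_force: 0.0
```

Request:
{"method": "apply_moves", "body": {
  "targets": [
    [1,0,0,1,0],
    [1,0,0,1,0],
    [1,0,0,1,0],
    [1,0,0,0.5,0],
    [1,0,0,0,0]
  ]
}}

```text
t: 4.35
ee_pos: [595.5, -224.5, 134.0]
eef_rot: [[0.321, 0.947, -0.001], [0.947, -0.321, 0.0], [-0.0, -0.001, -1.0]]
ft_force: [0.3, 0.6, 0.2]
width: 85.3
finger_force: 0.0
```

Request:
{"method": "apply_moves", "body": {
  "targets": [
    [1,-0.09,0.24,0.7,0],
    [1,0,0,0,0]
  ]
}}

```text
t: 4.6
ee_pos: [601.5, -229.8, 113.4]
eef_rot: [[0.322, 0.947, -0.0], [0.947, -0.322, 0.0], [-0.0, -0.0, -1.0]]
ft_force: [-1.0, 0.2, 0.8]
width: 85.3
finger_force: 0.0
```

Run:
```python
from h import *
t=cap("top");s=cap("side");print(np.round(manip.observe()["ee_pos"],1))
cv2.imwrite("pics/g1.png",np.hstack([crop(s,310,170,100,105,4),crop(t,310,160,80,84,5)]))
```

```text
[ 601.8 -229.9  114.5]
```

View pics/g1.png

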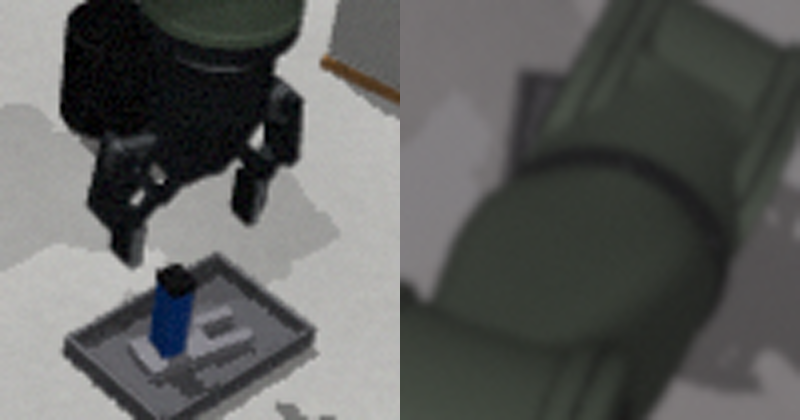

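Crop g1 shows the open fingers straddling the blue handle, tips at (125,255) and (250,215), with the handle top at (176,272). I'll check sideways alignment by projecting the estimated handle points.

Run:
```python
from m import *
s=mean("side")
for X in((601.5,-229.3,83),(601.5,-229.3,15),(601.8,-229.9,105)): print(X,proj(s,X).round(1),((proj(s,X)-[310,170])*4).round())
J=big(s,340,225,28,45);H=cv2.cvtColor(J,cv2.COLOR_BGR2HSV)
m=(H[...,0]>100)&(H[...,0]<130)&(H[...,1]>150)&(H[...,2]>50)
p,a,mm=cen(m,340,225);v,u=np.nonzero(mm);
for r in range(v.min()+8,v.max()-8,40): w=u[v==r];print("row",r/8+225,"u",w.min()/8+340,w.max()/8+340)
m=J.mean(2)<40
p,a,mm=cen(m,340,225);v,u=np.nonzero(mm);print("black",p,a,u.min()/8+340,u.max()/8+340,v.min()/8+225,v.max()/8+225)
```

```text
(601.5, -229.3, 83) [353.7 239.1] [175. 277.]
(601.5, -229.3, 15) [351.  256.7] [164. 347.]
(601.8, -229.9, 105) [354.8 233.2] [179. 253.]
row 242.0 u 349.25 350.5
row 247.0 u 348.25 357.5
row 252.0 u 348.0 356.375
row 257.0 u 349.375 355.625
black [352.43507072 245.68853919] 144.71875 348.125 359.875 236.375 258.625
```

The projected handle top (175,277) falls on the black cap in the crop, so alignment is good. Descending and gripping.

Request:
{"method": "apply_moves", "body": {
  "targets": [
    [1,0,0,0.8,0],
    [1,0,0,0.8,0],
    [1,0,0,0.5,0],
    [1,0,0,0,0],
    [0,0,0,0,0]
  ]
}}

```text
t: 5.52
ee_pos: [601.9, -230.0, 51.3]
eef_rot: [[0.322, 0.947, 0.001], [0.947, -0.322, -0.001], [-0.0, 0.001, -1.0]]
ft_force: [-0.1, -0.2, 1.3]
width: 70.0
finger_force: 0.0
```

Request:
{"method": "apply_moves", "body": {
  "targets": [
    [-1,0,0,0,0],
    [-1,0,0,0,0],
    [-1,0,0,0,0],
    [-1,0,0,0,0],
    [-1,0,0,0,0]
  ]
}}

```text
t: 6.15
ee_pos: [601.7, -230.0, 50.7]
eef_rot: [[0.322, 0.947, 0.0], [0.947, -0.322, -0.0], [-0.0, 0.0, -1.0]]
ft_force: [-1.1, 0.8, 4.9]
width: 17.7
finger_force: 59.2
```

Request:
{"method": "apply_moves", "body": {
  "targets": [
    [-1,0,0,0,0],
    [-1,0,0,0,0]
  ]
}}

```text
t: 6.4
ee_pos: [601.6, -229.9, 50.7]
eef_rot: [[0.322, 0.947, 0.0], [0.947, -0.322, -0.0], [-0.0, 0.0, -1.0]]
ft_force: [-1.7, 0.4, 5.6]
width: 17.2
finger_force: 59.2
```

Request:
{"method": "apply_moves", "body": {
  "targets": [
    [-1,0,0,-0.8,0],
    [-1,0,0,-1,0],
    [-1,0,0,-1,-0.097],
    [-1,0,0,-1,-0.097],
    [-1,0,0,-1,-0.097]
  ]
}}

```text
t: 7.02
ee_pos: [601.3, -229.8, 195.2]
eef_rot: [[-0.134, 0.991, -0.001], [0.991, 0.134, -0.0], [-0.0, -0.001, -1.0]]
ft_force: [1.4, 0.1, -3.5]
width: 17.4
finger_force: 58.9
```

Request:
{"method": "apply_moves", "body": {
  "targets": [
    [-1,0,0,0,-0.097],
    [-1,0.7,-0.1,0,0],
    [-1,1,-0.1,0,0],
    [-1,1,-0.1,0,0],
    [-1,1,-0.1,0,0]
  ]
}}

```text
t: 7.65
ee_pos: [558.6, -125.7, 194.2]
eef_rot: [[-0.278, 0.961, -0.0], [0.961, 0.278, -0.0], [0.0, -0.0, -1.0]]
ft_force: [-0.6, 0.3, -2.8]
width: 17.5
finger_force: 59.0
```

Request:
{"method": "apply_moves", "body": {
  "targets": [
    [-1,1,-0.1,0,0],
    [-1,1,-0.1,0,0],
    [-1,1,-0.1,0,0],
    [-1,1,-0.1,0,0],
    [-1,1,-0.1,0,0]
  ]
}}

```text
t: 8.28
ee_pos: [502.5, 14.3, 194.3]
eef_rot: [[-0.278, 0.961, -0.0], [0.961, 0.278, -0.0], [-0.0, -0.0, -1.0]]
ft_force: [0.3, 0.3, -3.2]
width: 17.2
finger_force: 59.0
```

Request:
{"method": "apply_moves", "body": {
  "targets": [
    [-1,1,-0.1,0,0],
    [-1,1,-0.1,0,0],
    [-1,1,-0.1,0,0],
    [-1,0.5,0,0,0],
    [-1,0,0,0,0]
  ]
}}

```text
t: 8.9
ee_pos: [465.2, 112.2, 194.3]
eef_rot: [[-0.279, 0.96, -0.0], [0.96, 0.279, -0.0], [-0.0, -0.0, -1.0]]
ft_force: [-0.1, -1.2, -2.8]
width: 17.4
finger_force: 58.9
```

Request:
{"method": "apply_moves", "body": {
  "targets": [
    [-1,1,-0.1,0,0],
    [-1,1,-0.1,0,0],
    [-1,0.7,-0.08,0,0],
    [-1,0,0,0.9,0],
    [-1,0,0,0.9,0]
  ]
}}

```text
t: 9.52
ee_pos: [435.3, 186.4, 139.7]
eef_rot: [[-0.277, 0.961, 0.001], [0.961, 0.277, -0.0], [-0.001, 0.001, -1.0]]
ft_force: [0.5, -0.2, -2.7]
width: 17.2
finger_force: 59.0
```

Request:
{"method": "apply_moves", "body": {
  "targets": [
    [-1,0,0,0.9,0],
    [-1,0,0,0.7,0],
    [-1,0,0,0,0],
    [-1,0,0,0,0]
  ]
}}

```text
t: 10.02
ee_pos: [435.2, 186.8, 93.0]
eef_rot: [[-0.277, 0.961, 0.001], [0.961, 0.277, 0.0], [-0.0, 0.001, -1.0]]
ft_force: [0.7, 0.2, -2.0]
width: 17.5
finger_force: 59.0
```

Run:
```python
from m import *
import pickle
s=mean("side");t=mean("top");pickle.dump((t,s),open("c1.pkl","wb"));o=manip.observe();print(np.round(o["ee_pos"],1),np.round(o["eef_rot"],3).tolist(),np.round(o["ft_force"],1))
cv2.imwrite("pics/p1.png",np.hstack([crop(s,180,145,105,100,4),crop(t,165,175,75,80,5)]))
```

```text
[434.7 187.2  92.5] [[-0.278, 0.961, 0.0], [0.961, 0.278, 0.0], [-0.0, 0.0, -1.0]] [-0.1 -0.7 -2.4]
```

View pics/p1.png

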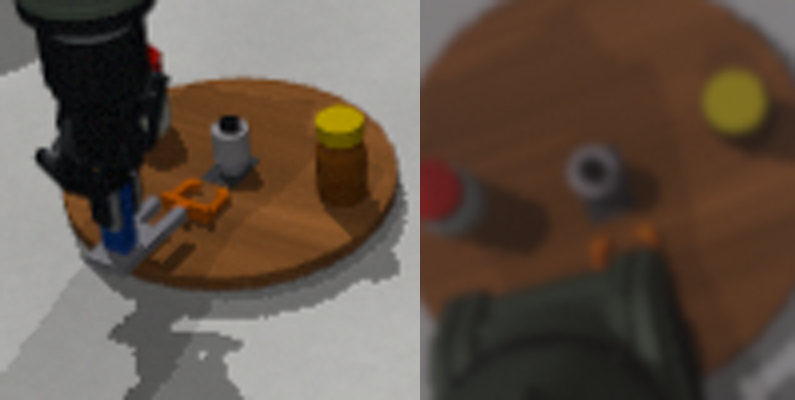

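Crop p1: the fork is level behind the clip with prong ends near (150,203) and (180,210), the rib end near (165,187), and the spindle at (231,145). I'll overlay the expected points to check sideways alignment.

Run:
```python
from m import *
import pickle;t,s=pickle.load(open("c1.pkl","rb"))
x,y,w,h,k=205,175,45,36,14
I=crop(s,x,y,w,h,k)
e=np.array([.961,.278]);n=np.array([-e[1],e[0]]);H=np.array([434.7,187.2]);B=np.array([537.3,217.2]);zf=92.5-45.7
def dot(o,a,b,z,col):
    X=np.r_[o+a*e+b*n,z];p=proj(s,X);q=tuple(int(v) for v in ((p-[x,y]+.5)*k));cv2.circle(I,q,3,col,-1)
for b in(-17,-8,8,17): dot(H,62,b,zf+10,(0,255,0))
for b in(-17,17): dot(H,62,b,zf,(255,255,0))
for b in(-5,5): dot(B,-33.5,b,44,(255,0,255));dot(B,-23.5,b,44,(255,0,255))
for b in(-22,22): dot(B,-23.5,b,44,(255,0,0)); dot(B,14,b,38,(255,0,0))
cv2.imwrite("pics/p2.png",I)
```

```text
(no output)
```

View pics/p2.png

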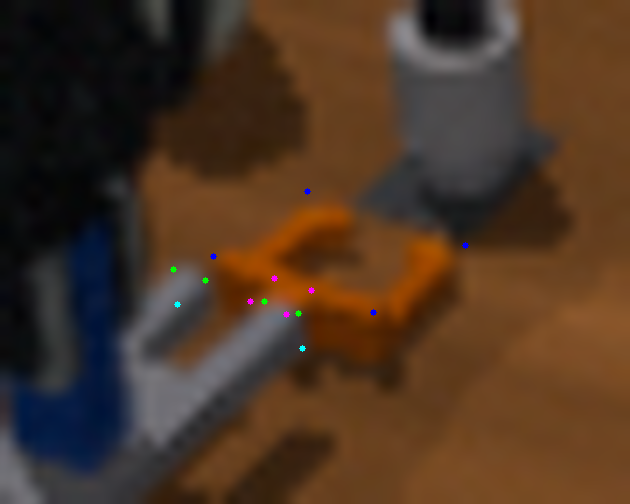

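The overlay shows that fork and clip line up sideways to within about 1 mm. I'll lower to 4 mm above the turntable and advance.

Request:
{"method": "apply_moves", "body": {
  "targets": [
    [-1,0,0,0.43,0],
    [-1,0,0.4,0,0],
    [-1,0,0.2,0,0],
    [-1,0,0.1,0,0],
    [-1,0,0.1,0,0]
  ]
}}

```text
t: 11.05
ee_pos: [457.5, 193.8, 79.3]
eef_rot: [[-0.278, 0.961, -0.0], [0.961, 0.278, -0.0], [-0.0, -0.0, -1.0]]
ft_force: [-0.5, -1.1, -3.1]
width: 17.2
finger_force: 59.1
```

Request:
{"method": "apply_moves", "body": {
  "targets": [
    [-1,0,0.13,0,0],
    [-1,0,0.13,0,0],
    [-1,0,0.13,0,0],
    [-1,0,0.13,0,0],
    [-1,0,0,0,0]
  ]
}}

```text
t: 11.68
ee_pos: [472.9, 198.2, 79.4]
eef_rot: [[-0.278, 0.961, 0.0], [0.961, 0.278, -0.0], [-0.0, 0.0, -1.0]]
ft_force: [0.5, -0.8, -2.8]
width: 17.7
finger_force: 59.1
```

Run:
```python
from m import *
s=cap("side");o=manip.observe();e=np.array([.961,.278,0]);p=np.array(o["ee_pos"]);print(p.round(1),"adv",(p-[434.7,187.2,0])@e,"F",-np.array(o["ft_force"])@e,np.round(o["ft_force"],1))
cv2.imwrite("pics/p3.png",crop(s,205,160,50,45,13))
```

```text
[472.6 198.2  79.4] adv 39.49581171745757 F -0.18244972465299344 [ 0.1  0.3 -0.9]
```

View pics/p3.png

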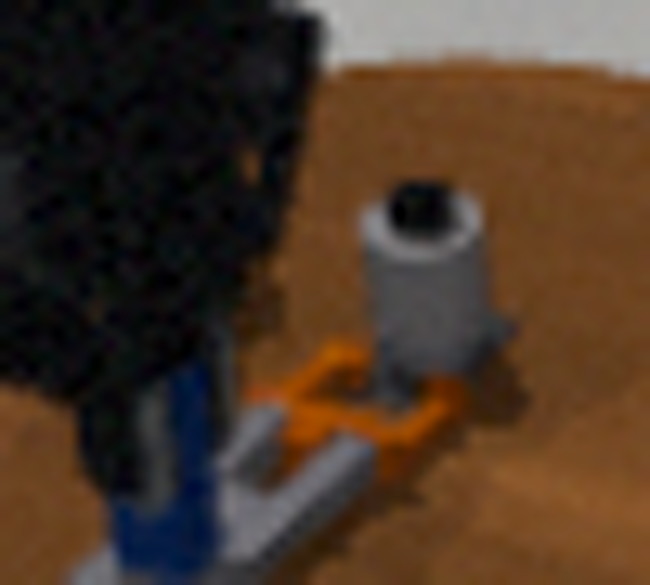

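Crop p3: the prongs straddle the rib and touch the bridge, with the ends at (265,410) and (355,445). The jaws are at the spindle's neck and square to it. I'll push on slowly and watch the force.

Request:
{"method": "apply_moves", "body": {
  "targets": [
    [-1,0,0.06,0,0],
    [-1,0,0.06,0,0],
    [-1,0,0.06,0,0],
    [-1,0,0.06,0,0],
    [-1,0,0.05,0,0]
  ]
}}

```text
t: 12.35
ee_pos: [481.1, 200.6, 79.4]
eef_rot: [[-0.278, 0.961, -0.0], [0.961, 0.278, -0.0], [-0.0, -0.0, -1.0]]
ft_force: [-0.2, -0.7, -1.5]
width: 17.6
finger_force: 59.1
```

Request:
{"method": "apply_moves", "body": {
  "targets": [
    [-1,0,0.04,0,0],
    [-1,0,0.04,0,0],
    [-1,0,0,0,0]
  ]
}}

```text
t: 12.72
ee_pos: [483.2, 201.3, 79.4]
eef_rot: [[-0.278, 0.961, -0.0], [0.961, 0.278, -0.0], [-0.0, -0.0, -1.0]]
ft_force: [-1.7, 0.9, -2.0]
width: 17.2
finger_force: 59.0
```

Request:
{"method": "apply_moves", "body": {
  "targets": [
    [-1,0,0.04,0,0],
    [-1,0,0.04,0,0],
    [-1,0,0,0,0]
  ]
}}

```text
t: 13.1
ee_pos: [485.3, 202.0, 79.3]
eef_rot: [[-0.278, 0.961, -0.001], [0.961, 0.278, -0.0], [0.0, -0.001, -1.0]]
ft_force: [-3.8, -0.5, -2.2]
width: 17.5
finger_force: 58.9
```

Request:
{"method": "apply_moves", "body": {
  "targets": [
    [-1,0,0.03,0,0],
    [-1,0,0.03,0,0],
    [-1,0,0,0,0]
  ]
}}

```text
t: 13.48
ee_pos: [486.9, 202.5, 79.3]
eef_rot: [[-0.278, 0.96, -0.001], [0.961, 0.278, -0.0], [0.0, -0.001, -1.0]]
ft_force: [-6.1, 0.3, -1.9]
width: 17.0
finger_force: 58.9
```

Request:
{"method": "apply_moves", "body": {
  "targets": [
    [-1,0,0.03,0,0],
    [-1,0,0,0,0]
  ]
}}

```text
t: 13.72
ee_pos: [487.5, 202.7, 79.2]
eef_rot: [[-0.278, 0.96, -0.002], [0.96, 0.278, -0.0], [0.0, -0.002, -1.0]]
ft_force: [-6.8, 0.8, -1.9]
width: 17.3
finger_force: 58.9
```

Request:
{"method": "apply_moves", "body": {
  "targets": [
    [-1,0,0.03,0,0],
    [-1,0,0,0,0]
  ]
}}

```text
t: 13.98
ee_pos: [488.1, 202.9, 79.2]
eef_rot: [[-0.278, 0.96, -0.002], [0.96, 0.278, -0.0], [0.0, -0.002, -1.0]]
ft_force: [-7.2, 0.7, -1.8]
width: 17.5
finger_force: 58.9
```

Request:
{"method": "apply_moves", "body": {
  "targets": [
    [-1,0,0.03,0,0],
    [-1,0,0,0,0]
  ]
}}

```text
t: 14.22
ee_pos: [489.0, 203.1, 79.2]
eef_rot: [[-0.278, 0.96, -0.002], [0.96, 0.278, -0.001], [0.0, -0.002, -1.0]]
ft_force: [-7.5, -1.0, -1.2]
width: 17.1
finger_force: 59.1
```

Request:
{"method": "apply_moves", "body": {
  "targets": [
    [-1,0,0.03,0,0],
    [-1,0,0,0,0]
  ]
}}

```text
t: 14.48
ee_pos: [490.1, 203.3, 79.2]
eef_rot: [[-0.278, 0.961, -0.002], [0.961, 0.278, -0.001], [-0.0, -0.002, -1.0]]
ft_force: [-5.3, -0.2, -2.1]
width: 17.2
finger_force: 59.0
```

Request:
{"method": "apply_moves", "body": {
  "targets": [
    [-1,0,0.03,0,0],
    [-1,0,0,0,0]
  ]
}}

```text
t: 14.72
ee_pos: [490.8, 203.5, 79.1]
eef_rot: [[-0.278, 0.961, -0.002], [0.961, 0.278, -0.001], [-0.0, -0.002, -1.0]]
ft_force: [-4.3, -0.7, -2.7]
width: 17.1
finger_force: 59.1
```

Request:
{"method": "apply_moves", "body": {
  "targets": [
    [-1,0,0.03,0,0],
    [-1,0,0,0,0]
  ]
}}

```text
t: 14.98
ee_pos: [492.1, 203.8, 79.2]
eef_rot: [[-0.278, 0.961, -0.001], [0.961, 0.278, -0.0], [-0.0, -0.001, -1.0]]
ft_force: [-4.2, -1.1, -2.4]
width: 17.1
finger_force: 59.1
```

Request:
{"method": "apply_moves", "body": {
  "targets": [
    [-1,0,0.03,0,0],
    [-1,0,0,0,0]
  ]
}}

```text
t: 15.22
ee_pos: [493.4, 204.1, 79.4]
eef_rot: [[-0.278, 0.961, 0.0], [0.961, 0.278, -0.0], [-0.0, -0.0, -1.0]]
ft_force: [-3.1, -0.2, -2.9]
width: 17.7
finger_force: 59.1
```

Request:
{"method": "apply_moves", "body": {
  "targets": [
    [-1,0,0.03,0,0],
    [-1,0,0,0,0]
  ]
}}

```text
t: 15.48
ee_pos: [494.4, 204.4, 79.4]
eef_rot: [[-0.278, 0.961, 0.0], [0.961, 0.278, -0.0], [-0.0, 0.0, -1.0]]
ft_force: [-2.8, -1.3, -2.0]
width: 17.5
finger_force: 59.1
```

Request:
{"method": "apply_moves", "body": {
  "targets": [
    [-1,0,0.03,0,0],
    [-1,0,0,0,0]
  ]
}}

```text
t: 15.72
ee_pos: [495.3, 204.7, 79.4]
eef_rot: [[-0.278, 0.961, 0.0], [0.961, 0.278, 0.0], [-0.0, 0.0, -1.0]]
ft_force: [-1.3, -0.3, -2.2]
width: 17.3
finger_force: 59.2
```

Request:
{"method": "apply_moves", "body": {
  "targets": [
    [-1,0,0.03,0,0],
    [-1,0,0,0,0]
  ]
}}

```text
t: 15.98
ee_pos: [496.3, 205.0, 79.5]
eef_rot: [[-0.278, 0.961, 0.001], [0.961, 0.278, 0.0], [-0.0, 0.001, -1.0]]
ft_force: [-1.3, -1.0, -1.8]
width: 17.3
finger_force: 59.2
```

Request:
{"method": "apply_moves", "body": {
  "targets": [
    [-1,0,0.03,0,0],
    [-1,0,0,0,0]
  ]
}}

```text
t: 16.23
ee_pos: [497.2, 205.3, 79.5]
eef_rot: [[-0.278, 0.961, 0.001], [0.961, 0.278, 0.0], [-0.0, 0.001, -1.0]]
ft_force: [0.5, -0.9, -3.6]
width: 17.2
finger_force: 59.3
```

Request:
{"method": "apply_moves", "body": {
  "targets": [
    [-1,0,0.03,0,0],
    [-1,0,0,0,0]
  ]
}}

```text
t: 16.48
ee_pos: [497.9, 205.5, 79.4]
eef_rot: [[-0.278, 0.961, 0.0], [0.961, 0.278, 0.0], [-0.0, 0.0, -1.0]]
ft_force: [-0.7, -0.4, -3.0]
width: 17.2
finger_force: 59.3
```

Request:
{"method": "apply_moves", "body": {
  "targets": [
    [-1,0,0.03,0,0],
    [-1,0,0,0,0]
  ]
}}

```text
t: 16.73
ee_pos: [498.7, 205.7, 79.4]
eef_rot: [[-0.278, 0.961, 0.0], [0.961, 0.278, 0.0], [-0.0, 0.0, -1.0]]
ft_force: [-0.1, 0.2, -2.0]
width: 17.3
finger_force: 59.4
```

Request:
{"method": "apply_moves", "body": {
  "targets": [
    [-1,0,0.03,0,0],
    [-1,0,0,0,0]
  ]
}}

```text
t: 16.98
ee_pos: [499.5, 206.0, 79.4]
eef_rot: [[-0.278, 0.961, 0.0], [0.961, 0.278, -0.0], [-0.0, -0.0, -1.0]]
ft_force: [0.0, 0.7, -3.2]
width: 17.5
finger_force: 59.3
```

Request:
{"method": "apply_moves", "body": {
  "targets": [
    [-1,0,0.03,0,0],
    [-1,0,0,0,0]
  ]
}}

```text
t: 17.23
ee_pos: [500.3, 206.2, 79.4]
eef_rot: [[-0.278, 0.961, 0.0], [0.961, 0.278, -0.0], [-0.0, -0.0, -1.0]]
ft_force: [-0.3, 0.5, -2.1]
width: 17.4
finger_force: 59.3
```

Request:
{"method": "apply_moves", "body": {
  "targets": [
    [-1,0,0.03,0,0],
    [-1,0,0,0,0]
  ]
}}

```text
t: 17.48
ee_pos: [501.2, 206.4, 79.4]
eef_rot: [[-0.278, 0.961, -0.0], [0.961, 0.278, -0.0], [-0.0, -0.0, -1.0]]
ft_force: [0.1, -0.2, -2.2]
width: 17.2
finger_force: 59.3
```

Request:
{"method": "apply_moves", "body": {
  "targets": [
    [-1,0,0.03,0,0],
    [-1,0,0,0,0]
  ]
}}

```text
t: 17.73
ee_pos: [502.1, 206.7, 79.4]
eef_rot: [[-0.278, 0.961, -0.0], [0.961, 0.278, -0.0], [-0.0, -0.0, -1.0]]
ft_force: [-0.6, 0.2, -1.9]
width: 17.1
finger_force: 59.3
```

Request:
{"method": "apply_moves", "body": {
  "targets": [
    [-1,0,0.025,0,0],
    [-1,0,0,0,0]
  ]
}}

```text
t: 17.98
ee_pos: [502.8, 206.9, 79.4]
eef_rot: [[-0.278, 0.961, -0.0], [0.961, 0.278, -0.0], [-0.0, -0.0, -1.0]]
ft_force: [0.7, -0.1, -2.7]
width: 17.4
finger_force: 59.3
```

Request:
{"method": "apply_moves", "body": {
  "targets": [
    [-1,0,0.025,0,0],
    [-1,0,0,0,0]
  ]
}}

```text
t: 18.23
ee_pos: [503.5, 207.1, 79.4]
eef_rot: [[-0.278, 0.961, 0.0], [0.961, 0.278, -0.0], [-0.0, -0.0, -1.0]]
ft_force: [0.3, 0.0, -2.1]
width: 17.4
finger_force: 59.3
```

Request:
{"method": "apply_moves", "body": {
  "targets": [
    [-1,0,0.025,0,0],
    [-1,0,0,0,0]
  ]
}}

```text
t: 18.48
ee_pos: [504.2, 207.3, 79.4]
eef_rot: [[-0.278, 0.961, -0.0], [0.961, 0.278, -0.0], [-0.0, -0.0, -1.0]]
ft_force: [0.1, 0.4, -1.7]
width: 17.0
finger_force: 59.3
```

Request:
{"method": "apply_moves", "body": {
  "targets": [
    [-1,0,0.025,0,0],
    [-1,0,0,0,0]
  ]
}}

```text
t: 18.73
ee_pos: [504.5, 207.4, 79.3]
eef_rot: [[-0.278, 0.961, -0.001], [0.961, 0.278, -0.0], [-0.0, -0.001, -1.0]]
ft_force: [-3.9, -1.0, -1.0]
width: 17.4
finger_force: 59.5
```

Request:
{"method": "apply_moves", "body": {
  "targets": [
    [-1,0,0.025,0,0],
    [-1,0,0,0,0]
  ]
}}

```text
t: 18.98
ee_pos: [504.7, 207.4, 79.2]
eef_rot: [[-0.278, 0.961, -0.002], [0.961, 0.278, -0.001], [-0.0, -0.002, -1.0]]
ft_force: [-7.7, -2.7, 0.7]
width: 17.2
finger_force: 59.7
```

Run:
```python
from m import *
s=mean("side");t=mean("top")
J=big(s,234,168,14,11);p2,a,_=cen(J.mean(2)<np.percentile(J.mean(2),50)*.6,234,168);print("dark dot side",p2,a,plane(s,p2,76).round(1))
J=big(t,195,200,12,12);p,a,_=cen(J.mean(2)<50,195,200);print("top",p,a,plane(t,p,76).round(1))
for c,b,th in((t,(192,200,28,28),67),(s,(220,176,34,26),114)):
    p,a,P=clip(c,"",b,th);e=np.array([.961,.278]);n=np.array([-.278,.961]);print("orange",p.round(1),a,"x",(np.percentile(P@e,[1,99])).round(1),"y",np.percentile(P@n,[1,99]).round(1))
```

```text
dark dot side [236.97145813 175.27489046] 16.046875 [583.5 230.4  76. ]
top [201.53027704 204.76784529] 105.890625 [595.2 223.5  76. ]Traceback (most recent call last):
  File "<stdin>", line 6, in <module>
  File "m.py", line 19, in clip
    m=om(c,b,th);p,a,mm=cen(m,b[0],b[1]);P=toplane(c,mm,b[0],b[1],38)
                        ~~~^^^^^^^^^^^^^
  File "m.py", line 7, in cen
    n,l,st,ce=cv2.connectedComponentsWithStats(m.astype(np.uint8));i=1+np.argmax(st[1:,4]);
                                                                       ~~~~~~~~~^^^^^^^^^^
    return _wrapfunc(a, 'argmax', axis=axis, out=out, **kwds)
    return bound(*args, **kwds)
ValueError: attempt to get argmax of an empty sequence
```

Request:
{"method": "apply_moves", "body": {
  "targets": [
    [-1,0,0.02,0,0],
    [-1,0,0,0,0]
  ]
}}

```text
t: 19.62
ee_pos: [504.8, 207.5, 79.1]
eef_rot: [[-0.278, 0.961, -0.003], [0.961, 0.278, -0.001], [-0.0, -0.003, -1.0]]
ft_force: [-9.0, -1.8, 2.3]
width: 17.4
finger_force: 59.8
```

Request:
{"method": "apply_moves", "body": {
  "targets": [
    [-1,0,0.015,0,0],
    [-1,0,0,0,0]
  ]
}}

```text
t: 19.88
ee_pos: [504.9, 207.5, 79.1]
eef_rot: [[-0.278, 0.961, -0.004], [0.961, 0.278, -0.001], [-0.0, -0.004, -1.0]]
ft_force: [-11.3, -2.9, 1.8]
width: 17.7
finger_force: 59.9
```

Request:
{"method": "apply_moves", "body": {
  "targets": [
    [-1,0,0.02,0,0],
    [-1,0,0,0,0]
  ]
}}

```text
t: 20.12
ee_pos: [505.0, 207.5, 79.0]
eef_rot: [[-0.278, 0.961, -0.005], [0.961, 0.278, -0.002], [-0.0, -0.005, -1.0]]
ft_force: [-13.7, -4.5, 3.7]
width: 17.1
finger_force: 60.1
```

Request:
{"method": "apply_moves", "body": {
  "targets": [
    [-1,0,0.02,0,0],
    [-1,0,0,0,0]
  ]
}}

```text
t: 20.38
ee_pos: [505.2, 207.6, 78.9]
eef_rot: [[-0.278, 0.96, -0.006], [0.961, 0.278, -0.002], [-0.0, -0.006, -1.0]]
ft_force: [-16.2, -5.5, 4.1]
width: 17.7
finger_force: 60.4
```

Request:
{"method": "apply_moves", "body": {
  "targets": [
    [-1,0,0.004,0,0],
    [-1,0,0,0,0],
    [-1,0,0,0,0],
    [-1,0,0,0,0],
    [-1,0,0,0,0]
  ]
}}

```text
t: 21.0
ee_pos: [505.2, 207.6, 78.9]
eef_rot: [[-0.278, 0.96, -0.006], [0.961, 0.278, -0.002], [-0.0, -0.007, -1.0]]
ft_force: [-18.0, -4.7, 4.4]
width: 17.3
finger_force: 60.3
```

Run:
```python
from m import *
o=manip.observe();print(np.round(o["ft_force"],1),o["t"])
s=mean("side");t=mean("top")
x,y,w,h,k=205,160,50,42,14
I=crop(s,x,y,w,h,k);S=np.array([583.7,230.6]);e=np.array([.961,.278]);n=np.array([-e[1],e[0]])
for a,b,z in((-23.5,-22,44),(-23.5,22,44),(14,-22,38),(14,22,38),(-33.5,0,44)):
    p=proj(s,np.r_[S+a*e+b*n,z]);cv2.circle(I,tuple(int(v) for v in((p-[x,y]+.5)*k)),3,(255,0,0),-1)
cv2.imwrite("pics/p4.png",I)
```

```text
[-18.   -4.7   4.4] 21.0
```

View pics/p4.png

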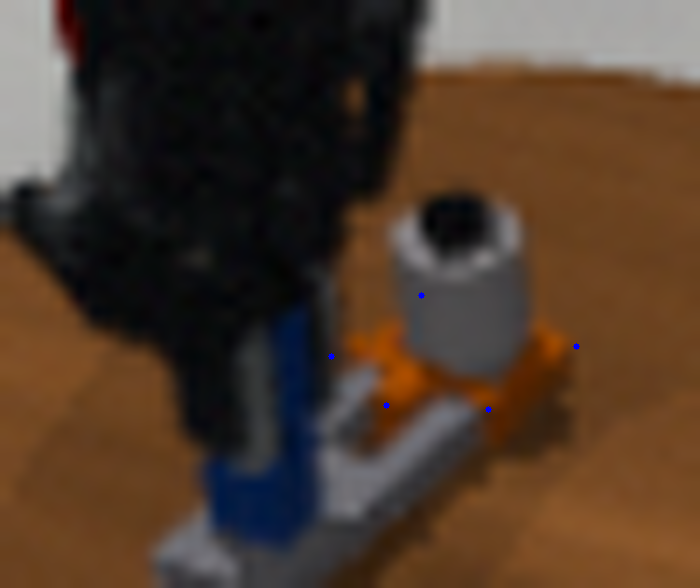

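Crop p4: the clip sits under the head with the bridge against the neck, its corner near (490,405) and right jaw tip near (570,345) matching the home prediction. The press is about 18.6 N and held, so I'll back off and return the fork.

Request:
{"method": "apply_moves", "body": {
  "targets": [
    [-1,0,-0.2,0,0],
    [-1,0,-0.3,0,0],
    [-1,0,-0.5,0,0],
    [-1,0,-0.7,0,0],
    [-1,0,0,-0.3,0]
  ]
}}

```text
t: 22.02
ee_pos: [457.8, 193.9, 88.5]
eef_rot: [[-0.278, 0.961, -0.001], [0.961, 0.278, -0.0], [-0.0, -0.001, -1.0]]
ft_force: [0.8, 0.9, -1.8]
width: 17.4
finger_force: 59.6
```

Request:
{"method": "apply_moves", "body": {
  "targets": [
    [-1,0,0,-0.9,0],
    [-1,0,0,-1,0],
    [-1,0,0,-1,0],
    [-1,0,0,-0.8,0],
    [-1,-0.6,0,0,0]
  ]
}}

```text
t: 22.65
ee_pos: [464.7, 178.0, 201.4]
eef_rot: [[-0.28, 0.96, 0.004], [0.96, 0.28, 0.002], [0.001, 0.004, -1.0]]
ft_force: [0.2, -0.4, -2.8]
width: 17.2
finger_force: 59.7
```

Request:
{"method": "apply_moves", "body": {
  "targets": [
    [-1,-1,0.04,0,0],
    [-1,-1,0.04,0,0],
    [-1,-1,0.04,0,0],
    [-1,-1,0.04,0,0],
    [-1,-1,0.04,0,0]
  ]
}}

```text
t: 23.28
ee_pos: [512.1, 33.5, 200.0]
eef_rot: [[-0.278, 0.961, 0.001], [0.961, 0.278, -0.0], [-0.0, 0.001, -1.0]]
ft_force: [0.3, -0.2, -3.3]
width: 17.2
finger_force: 59.7
```

Request:
{"method": "apply_moves", "body": {
  "targets": [
    [-1,-1,0.04,0,0],
    [-1,-1,0.04,0,0],
    [-1,-1,0.04,0,0],
    [-1,-1,0.04,0,0],
    [-1,-1,0.04,0,0]
  ]
}}

```text
t: 23.9
ee_pos: [559.5, -109.1, 200.0]
eef_rot: [[-0.278, 0.961, 0.001], [0.961, 0.278, -0.0], [-0.001, 0.001, -1.0]]
ft_force: [0.9, -0.7, -3.2]
width: 17.5
finger_force: 59.7
```

Request:
{"method": "apply_moves", "body": {
  "targets": [
    [-1,0,0,0,0.097],
    [-1,0,0,0,0.097],
    [-1,0,0,0,0.097],
    [-1,0,0,0,0.096],
    [-1,0,0,0,0]
  ]
}}

```text
t: 24.52
ee_pos: [559.2, -107.8, 199.8]
eef_rot: [[0.319, 0.948, 0.001], [0.948, -0.319, -0.001], [-0.0, 0.001, -1.0]]
ft_force: [0.6, 0.1, -2.8]
width: 17.3
finger_force: 59.7
```

Request:
{"method": "apply_moves", "body": {
  "targets": [
    [-1,-0.86,0.67,0,0],
    [-1,-0.86,0.67,0,0],
    [-1,-0.86,0.66,0,0],
    [-1,-0.84,0.66,0,0],
    [-1,0,0,0,0]
  ]
}}

```text
t: 25.15
ee_pos: [601.4, -233.3, 199.3]
eef_rot: [[0.319, 0.948, 0.0], [0.948, -0.319, -0.001], [-0.001, 0.0, -1.0]]
ft_force: [-0.5, 1.1, -3.0]
width: 17.2
finger_force: 59.8
```

Request:
{"method": "apply_moves", "body": {
  "targets": [
    [-1,0,0,1,0],
    [-1,0,0,1,0],
    [-1,0,0,1,0],
    [-1,0,0,0.7,0],
    [-1,0,0,0,0]
  ]
}}

```text
t: 25.78
ee_pos: [601.1, -229.9, 87.6]
eef_rot: [[0.318, 0.948, -0.002], [0.948, -0.318, 0.001], [0.0, -0.002, -1.0]]
ft_force: [0.0, 0.8, -2.9]
width: 17.1
finger_force: 59.8
```

Request:
{"method": "apply_moves", "body": {
  "targets": [
    [-1,0,0,0.6,0],
    [-1,0,0,0.4,0],
    [-1,0,0,0.1,0],
    [-1,0,0,0,0]
  ]
}}

```text
t: 26.28
ee_pos: [601.6, -230.7, 55.5]
eef_rot: [[0.32, 0.947, 0.0], [0.947, -0.32, -0.0], [-0.0, 0.0, -1.0]]
ft_force: [-0.2, -0.1, -2.6]
width: 17.3
finger_force: 59.7
```

Request:
{"method": "apply_moves", "body": {
  "targets": [
    [-1,0,0,0.05,0],
    [-1,0,0,0,0]
  ]
}}

```text
t: 26.52
ee_pos: [601.7, -230.7, 54.1]
eef_rot: [[0.32, 0.947, 0.0], [0.947, -0.32, -0.0], [-0.0, 0.0, -1.0]]
ft_force: [-0.6, -0.1, -1.7]
width: 17.1
finger_force: 59.7
```

Request:
{"method": "apply_moves", "body": {
  "targets": [
    [-1,0,0,0.04,0],
    [-1,0,0,0,0]
  ]
}}

```text
t: 26.78
ee_pos: [601.6, -230.7, 52.7]
eef_rot: [[0.32, 0.947, -0.0], [0.947, -0.32, -0.0], [-0.0, -0.0, -1.0]]
ft_force: [0.4, -0.5, -2.8]
width: 17.5
finger_force: 59.7
```

Request:
{"method": "apply_moves", "body": {
  "targets": [
    [-1,0,0,0.04,0],
    [-1,0,0,0,0]
  ]
}}

```text
t: 27.02
ee_pos: [601.5, -230.6, 51.4]
eef_rot: [[0.32, 0.947, -0.0], [0.947, -0.32, -0.0], [-0.0, -0.0, -1.0]]
ft_force: [0.7, 1.0, -2.1]
width: 17.0
finger_force: 59.7
```

Request:
{"method": "apply_moves", "body": {
  "targets": [
    [-1,0,0,0.04,0],
    [-1,0,0,0,0]
  ]
}}

```text
t: 27.28
ee_pos: [601.6, -230.7, 50.8]
eef_rot: [[0.32, 0.947, 0.0], [0.947, -0.32, -0.0], [-0.0, 0.0, -1.0]]
ft_force: [-2.8, 1.5, 4.9]
width: 17.5
finger_force: 60.7
```

Request:
{"method": "apply_moves", "body": {
  "targets": [
    [-0.5,0,0,0,0],
    [-0.2,0,0,0,0],
    [0.2,0,0,0,0],
    [0.6,0,0,0,0],
    [1,0,0,0,0]
  ]
}}

```text
t: 27.9
ee_pos: [601.6, -230.7, 50.3]
eef_rot: [[0.32, 0.947, -0.0], [0.947, -0.32, -0.0], [-0.0, 0.0, -1.0]]
ft_force: [0.6, 0.5, 0.3]
width: 83.6
finger_force: 0.0
```

Request:
{"method": "apply_moves", "body": {
  "targets": [
    [1,0,0,0,0],
    [1,0,0,0,0],
    [1,0,0,-0.5,0],
    [1,0,0,-1,0],
    [1,0,0,-1,0]
  ]
}}

```text
t: 28.52
ee_pos: [601.7, -230.7, 127.3]
eef_rot: [[0.32, 0.947, 0.001], [0.947, -0.32, -0.0], [-0.0, 0.001, -1.0]]
ft_force: [-0.2, 0.8, -0.5]
width: 85.1
finger_force: 0.0
```

Request:
{"method": "apply_moves", "body": {
  "targets": [
    [1,0,0,-1,0],
    [1,0,0,-1,0],
    [1,0,-1,0,0],
    [1,0,-1,0,0],
    [1,0,-1,0,0]
  ]
}}

```text
t: 29.15
ee_pos: [515.4, -201.6, 186.4]
eef_rot: [[0.32, 0.947, 0.001], [0.947, -0.32, -0.0], [-0.0, 0.001, -1.0]]
ft_force: [1.5, -0.0, -0.3]
width: 85.1
finger_force: 0.0
```

Request:
{"method": "apply_moves", "body": {
  "targets": [
    [1,1,-1,0,0],
    [1,1,-1,0,0],
    [1,1,-0.5,0,0],
    [1,1,0,0,0],
    [1,0,0,0,0]
  ]
}}

```text
t: 29.78
ee_pos: [484.3, -62.2, 186.1]
eef_rot: [[0.317, 0.948, 0.001], [0.948, -0.317, 0.001], [0.001, 0.001, -1.0]]
ft_force: [0.8, -0.3, 0.1]
width: 85.9
finger_force: 0.0
```

Run:
```python
from m import *
s=mean("side");t=mean("top");o=manip.observe();print(o["t"],np.round(o["ee_pos"],1),np.round(o["ft_force"],1))
import pickle;t0,s0=pickle.load(open("c0.pkl","rb"))
for q,c in(("before",t0),("now",t)):
    J=big(c,338,195,20,16);p,a,_=cen(J.mean(2)<44,338,195);print(q,"black top",p.round(2),a)
    for nm,b,hh in(("amber",(215,182,28,28),(20,35)),("red",(155,200,28,28),(0,8))):
        I=big(c,*b);H=cv2.cvtColor(I,cv2.COLOR_BGR2HSV);m=(H[...,0]>=hh[0])&(H[...,0]<=hh[1])&(H[...,1]>170)&(H[...,2]>60);print(nm,cen(m,b[0],b[1])[0].round(2))
for q,c in(("before",s0),("now",s)):
    J=big(c,344,232,18,14);p,a,_=cen(J.mean(2)<35,344,232);print(q,"black side",p.round(2),a)
b=(192,200,28,34);I=big(t,*b).astype(int);d=I[...,2]-I[...,0];p,a,mm=cen(d>67,b[0],b[1]);P=toplane(t,mm,b[0],b[1],38)
S=np.array([583.7,230.6]);e=np.array([.961,.278]);n=np.array([-.278,.961]);print("clip rel spindle x",np.percentile((P-S)@e,[1,99]).round(1),"y",np.percentile((P-S)@n,[1,99]).round(1),a)
J=big(t,195,204,9,9);p,a,_=cen(J.mean(2)<50,195,204);print("spindle",plane(t,p,76).round(1))
```

```text
30.175 [483.6 -64.6 185.4] [-0.3 -0.8 -0.4]
before black top [346.36 202.67] 46.40625
amber [227.41 194.91]
red [166.32 212.37]
now black top [346.65 202.5 ] 40.484375
amber [227.41 194.95]
red [166.4  212.41]
before black side [353.4  241.12] 79.96875
now black side [353.74 241.02] 70.796875
clip rel spindle x [-30.2  -4.4] y [-4.3 24.7] 38.84375
spindle [584.5 231.3  76. ]
```

```bash
python3 -c "
from station import manip
print(manip.hand_in())"
```

```text
the job is handed in; nothing more can be done
None
```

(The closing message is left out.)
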